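# Wheel the spice caddy into its bay

## Robot

A 6-joint arm with a two-finger parallel gripper is mounted at the origin on a cart in front of the work surface, level with it; the furniture and walls round the work are solid. World frame = base frame: x ahead of the robot, y to its left, z up, the work surface at z = 0. Lengths are in m, angles in degrees, forces in N, time in s.
With the tool pointing down it reaches from about 0.375 to 0.9 m from the base axis. Payload 3.1 kg.
Tool frame: the origin (TCP) lies at the very end of the fingers, on their centre line; the grasp point (between the pads) lies behind it (bot.grip_depth is the z of the grasp point in the tool frame, in m); z points along the fingers, y is the direction in which the jaws open and shut (so a half turn about z gives the same grasp; the last joint's range is limited). The gripper opens to 87 mm and grips with 3 to 60 N. Pads are 19 mm wide; open, the fingers measure 117 mm over their backs; the gripper's body (75 mm by 190 mm) begins 51 mm behind the grasp point.
Start: joints at [-76.404, 30.224, 82.088, -0, 67.689, -10.227], TCP at [0.252, -0.572, 0.199] pointing down, gripper open.
Joint ranges: [-176.69, 176.69], [-43.24, 126.21], [12.49, 139.97], [-82, 262], [0, 151.66], [-163.58, 163.58]. Speed limits (degrees/s): [159.86, 159.86, 180, 180, 180, 180].

## Interface

Orientations are given as a 3x3 rotation matrix whose columns are the frame's x, y, z axes.
In Python, from rig import bot, vision gives the robot as it stands. The module is installed in compiled form; this text tells all that it offers.
- The arm moves only by the shell command python3 -m jog 'ROWS'. ROWS is JSON, a list of rows, each a list of 3 entries, a list of its own where there are three numbers: the shift along the tool's x, y, z in mm, then the turn, a rotation vector about the tool's x, y, z in degrees, then the closure, from 0 (fully open) to 1 (shut). In form: [[[dx, dy, dz], [wx, wy, wz], fingers], ...]. A call has 1 to 12 rows; each row is the pose to reach, as a shift and turn from the pose commanded when the call began, along the tool's axes at that moment; what a row does not reach only later rows make up. A row lasts 1/12 s, in which the tool goes at most 41.7 mm and 7.16 degrees, less where a joint would pass 70% of its speed; a pose out of reach is approached as far as the arm can. A call with a gripper value outside its range is refused whole. The fingers move at their own pace and stop on an object; the grip force is fixed at half the most. Time passes only in rows, so rows that repeat a pose let the fingers close. It gives the time, the measured TCP pose, the force and the opening at its end, in the units of the state.
- bot.read_state(): the state, without advancing time (a new reading comes with each control period).
- vision.capture(name): name is "scene" or "top" or "wrist"; returns the picture (384x512x3 uint8, red, green, blue); there is no depth.
- vision.camera_info(name): a dict with "intrinsics" (3x3 intrinsics, pixels), "dist" ([k1, k2, p1, p2, k3] as OpenCV has them; the pictures are not rectified), "camera_from_world" (4x4, takes a point from world to camera coordinates); the wrist camera has in their place "mount" (4x4, takes a point from camera to tool coordinates, whose origin is the TCP and whose axes are the flange's). Camera axes: x right, y up, looking along -z (the intrinsics and any distortion apply to the point x, -y, -z); pixel columns grow to the right and rows downward; lengths in m; the calibration is good to about 2 mm. A picture is of the moment at which its call begins: read the wrist's pose just before it. camera_info takes no time and is no camera call.
- bot.hand_in(): hands the job in, once; it reports no verdict.
The state is a dict: "time_s": time; "joint_positions": joint angles; "qvel": joint speeds; "tau": joint torques, N m; "position": TCP position; "tcp_rot": TCP orientation; "force": force on the tool from outside, world axes, zero at the start; "moment": the same for the moment, N m; "opening": opening from 0.0 (shut) to 1.0 (fully open).
Only numpy, scipy, OpenCV 4.12 (cv2) and the standard library are available. Lean on these libraries where they do the work, as an engineer would, in place of code of your own. Each camera call takes 0.05 s, during which the arm holds its last target. There are 200 camera calls.

## Task

Take the little spice caddy by its push handle and push it forward on its wheels until both front swivel castors trail straight behind their pivots, then steer it nose first into the blue tape bay. Leave it centred in the bay and square with it, castors still trailing straight, and let go. Never lift or tip the caddy.

Things in the scene. Friction and masses are not known exactly. Their poses are not given: they have to be found in the camera images.
- caddy_grip (a point): Middle of the caddy's handle: steel bar 12 mm thick, 160 mm above the worktop, 70 mm free between its uprights, above the two rear wheels (these do not swivel). x: caddy forward, y: left along the bar, z up. Caddy: wooden deck 170 x 100 mm, its middle 60 mm ahead of the bar; 0.6-0.9 kg; fixed load under 145 mm high, 45 mm or more ahead of the bar. Starts right of the bay, heading roughly world +y.
- bay: Parking bay: flat U of blue tape 18 mm wide, nothing to bump over. Origin: centre of the inner rectangle, 200 mm (x) by 136 mm (y), at worktop height. x points from the open to the closed end, as the caddy's nose must point (roughly world +y); z up. With the caddy centred, the middle of its handle is above x = -60 mm, y = 0 of the bay.
- castor_left (a joint): Swivel angle (rad) of the left front castor, positive anticlockwise from above; pivot 115 mm ahead of the bar, 34 mm left of the middle. 0: the wheel trails straight behind its pivot, as in rolling straight forward. Swivels freely within 3 rad either way; trail 14 mm, so some 70 mm of straight forward rolling brings it near 0. Starts turned aside by 0.9 to 2.1.
- castor_right (a joint): The same for the right front castor, 34 mm right of the middle. Starts anywhere from -2.1 to 0.3.

How it is judged:
By the outcome, as a careful person would: the job done as asked, in the order asked, and still so for the second after the job is handed in, with the robot touching nothing.
It also fails if it takes over 45 s, if anything falls off the work surface, if the arm or the gripper's body presses on something with over 40 N, if the wrist force passes 120 N, or if a joint passes its speed limit or range.

## Working session

There is one attempt and no reset: what is moved stays moved. The work goes in short steps, Python scripts to look and compute and a shell command to move; the robot and the scene stay as the last step left them, time stands still between calls to the robot, and variables do not carry over. Pictures are saved under pics/ and viewed, about 8 in all and at most 12, crops included, and the job is handed in when it is done.

```bash
mkdir -p pics
python3 - <<'E'
from rig import bot, vision
import cv2,numpy as np
s=bot.read_state();print(s['time_s'],s['position'],s['tcp_rot'],bot.grip_depth,s['opening'])
a=[]
for n in("scene","top","wrist"):
    im=vision.capture(n);cv2.imwrite(f'pics/{n}0.png',im[:,:,::-1])
    i=vision.camera_info(n);print(n,{k:np.round(v,4).tolist() for k,v in i.items()})
    a.append(im[:,:,::-1])
E
```

```text
0.0 [ 0.25229725 -0.57096648  0.19838207] [[ 9.14797341e-01  4.03912815e-01 -5.12638486e-04]
 [ 4.03912972e-01 -9.14795069e-01  2.07177448e-03]
 [ 3.67857103e-04 -2.10231512e-03 -9.99997722e-01]] -0.0187 0.9993832239586068
scene {'intrinsics': [[377.0667, 0.0, 254.3381], [0.0, 377.0667, 187.5096], [0.0, 0.0, 1.0]], 'dist': [-0.1276, 0.0, 0.0, 0.0, 0.0], 'camera_from_world': [[-0.8573, -0.5146, -0.014, 0.3805], [0.3465, -0.5969, 0.7237, -0.2596], [-0.3807, 0.6156, 0.69, -0.7393], [0.0, 0.0, 0.0, 1.0]]}
top {'intrinsics': [[391.4029, 0.0, 249.728], [0.0, 391.4029, 194.9309], [0.0, 0.0, 1.0]], 'dist': [0.028, 0.0, 0.0, 0.0, 0.0], 'camera_from_world': [[0.0156, -0.9999, 0.0047, -0.0456], [0.9969, 0.0159, 0.0772, -0.5006], [-0.0773, 0.0034, 0.997, -1.0371], [0.0, 0.0, 0.0, 1.0]]}
wrist {'intrinsics': [[320.1295, 0.0, 253.9431], [0.0, 320.1295, 193.3473], [0.0, 0.0, 1.0]], 'dist': [-0.0589, 0.0, 0.0, 0.0, 0.0], 'mount': [[-0.0003, 0.9573, 0.2891, 0.0779], [1.0, 0.0005, -0.0006, -0.0002], [-0.0007, 0.2891, -0.9573, -0.1866], [0.0, 0.0, 0.0, 1.0]]}
```

View pics/top0.png

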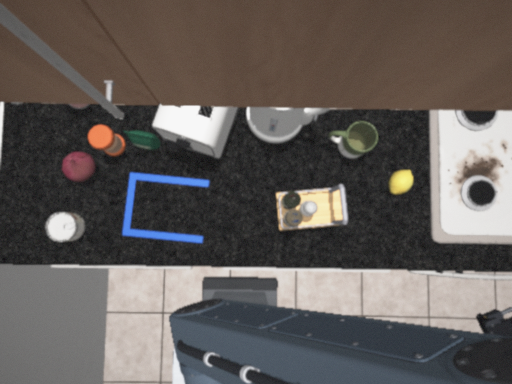

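View pics/scene0.png

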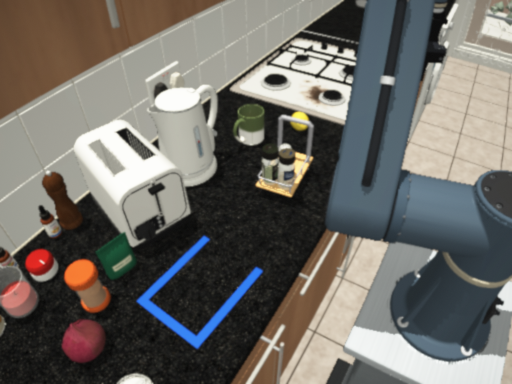

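Top: the bay U has its closed end at (128,205) and opens towards (208,210). The caddy spans (278-347, 187-230) with its handle at about x=343. Scene: the handle arch is at (297,122).

```bash
cat > h.py <<'E'
from rig import bot, vision
import cv2,numpy as np
def cam(n):
    i=vision.camera_info(n)
    if n=='wrist':
        s=bot.read_state();T=np.eye(4);T[:3,:3]=s['tcp_rot'];T[:3,3]=s['position']
        W=T@np.array(i['mount'])
    else: W=np.linalg.inv(np.array(i['camera_from_world']))
    return np.array(i['intrinsics']),np.array(i['dist']),W
def cast(c,uv,z):
    K,d,W=c
    p=cv2.undistortPoints(np.array(uv,float).reshape(-1,1,2),K,d).reshape(-1,2)
    r=np.c_[p[:,0],-p[:,1],-np.ones(len(p))]@W[:3,:3].T
    t=(z-W[2,3])/r[:,2]
    return W[:3,3]+t[:,None]*r
def proj(c,P):
    K,d,W=c;V=np.linalg.inv(W)
    q=np.atleast_2d(P)@V[:3,:3].T+V[:3,3]
    q=q*[1,-1,-1]
    return cv2.projectPoints(q,np.zeros(3),np.zeros(3),K,d)[0].reshape(-1,2)
E
cat > m.py <<'E'
from h import *
c=cam('top');im=cv2.imread('pics/top0.png');hsv=cv2.cvtColor(im,cv2.COLOR_BGR2HSV)
m=cv2.inRange(hsv,(105,150,120),(120,255,255));m[:, 260:]=0
ys,xs=np.nonzero(m);P=cast(c,np.c_[xs,ys],0)[:,:2]
cn=max(cv2.findContours(m,cv2.RETR_EXTERNAL,cv2.CHAIN_APPROX_NONE)[0],key=cv2.contourArea).reshape(-1,2)
# outer U: 18mm tape => outer 172 wide(y), length 218 in x
C=cast(c,cn,0)[:,:2].astype(np.float32)
r=cv2.minAreaRect(C*1000);print('bay outer rect mm',r, cv2.boxPoints(r).round(1).tolist())
# leg centre lines
hi=np.median(P[:,0]);
for nm,s in(('far',P[(P[:,0]>r[0][0]/1000+.05)]),('near',P[P[:,0]<r[0][0]/1000-.05])):
    v=cv2.fitLine(s.astype(np.float32),cv2.DIST_HUBER,0,.001,.001).ravel();print(nm,v,np.degrees(np.arctan2(v[0],v[1])), s.min(0),s.max(0))
# deck colour
d=cv2.inRange(hsv,(10,40,120),(30,200,255));d[:,:260]=0;d[:,352:]=0;d[:180]=0;d[240:]=0
dn=np.argwhere(d)[:,::-1];print(len(dn),dn.min(0),dn.max(0));r2=cv2.minAreaRect(dn.astype(np.float32));b=cv2.boxPoints(r2);print(b.round(1).tolist())
print(cast(c,b,0.05).round(4).tolist())
print('handle', cast(c,[[344,186],[342.5,205],[348,222]],.16).round(4).tolist())
A=cv2.resize(im[175:245,260:360],None,fx=8,fy=8,interpolation=cv2.INTER_CUBIC)[:, :800]
cv2.imwrite('pics/c1.png',A)
S=cv2.imread('pics/scene0.png');cv2.imwrite('pics/c2.png',cv2.resize(S[105:205,240:340],None,fx=6,fy=6,interpolation=cv2.INTER_CUBIC))
E
python3 m.py
```

```text
bay outer rect mm ((466.0650634765625, 192.86627197265625), (219.9518280029297, 175.9384307861328), 85.19602966308594) [[369.20001220703125, 90.5999984741211], [544.5, 75.9000015258789], [562.9000244140625, 295.1000061035156], [387.6000061035156, 309.79998779296875]]
far [0.04154209 0.99913675 0.5405847  0.19263564] 2.3808715 [0.51651129 0.07754369] [0.56105925 0.29713697]
near [0.09929203 0.99505836 0.39004788 0.20430136] 5.6984034 [0.37194954 0.0901555 ] [0.41550543 0.30809363]
1539 [276 188] [342 230]
[[274.8999938964844, 192.10000610351562], [339.6000061035156, 186.39999389648438], [342.8999938964844, 224.5], [278.29998779296875, 230.1999969482422]]
[[0.5074, -0.1034, 0.05], [0.5252, -0.273, 0.05], [0.4255, -0.2815, 0.05], [0.4079, -0.1132, 0.05]]
handle [[0.5149, -0.2576, 0.16], [0.4703, -0.254, 0.16], [0.4309, -0.2666, 0.16]]
```

View pics/c1.png

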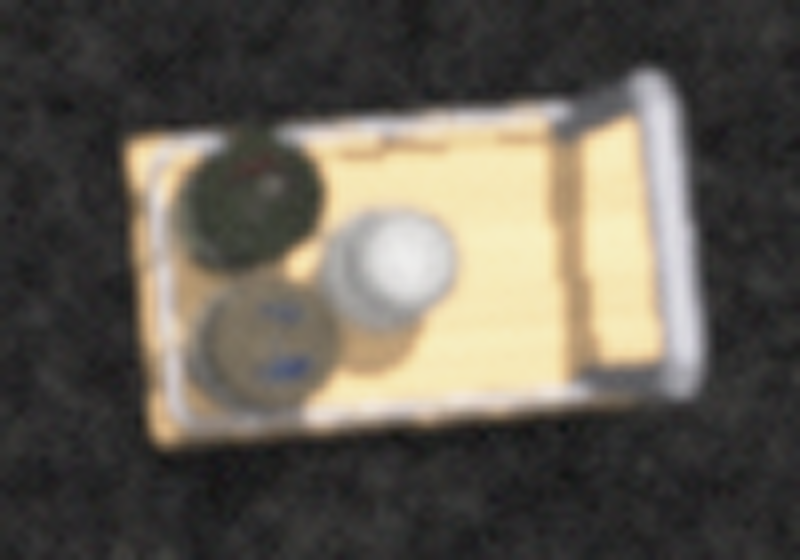

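View pics/c2.png

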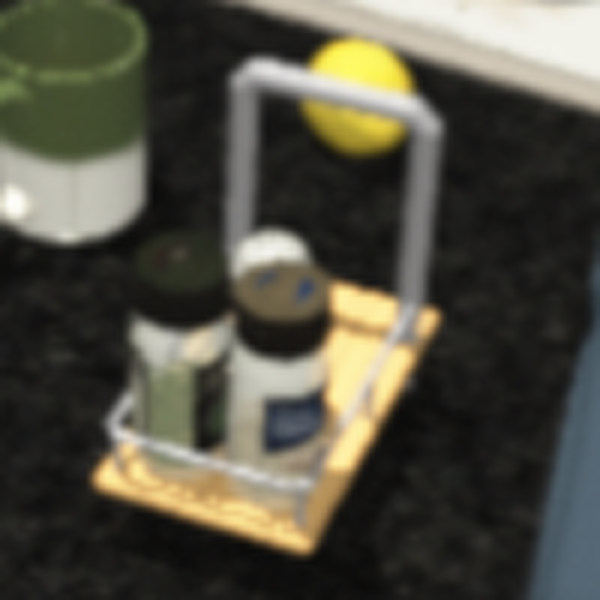

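Crop 1: the bar runs from about (341,185.5) to (345.5,223) in the full picture, and the deck edges are clear. Crop 2: the handle arch is standing free and the castors are hidden under the deck. The deck cast at z=0.05 measures 170 x 100 mm, which fits. So:

| Item | Position (m) | Yaw |
|---|---|---|
| Caddy bar | about (0.4725, -0.2535) | 96° |
| Bay centre | about (0.465, 0.184) | 85.2° |

I'll move above the bar with the fingers part closed.

```bash
python3 -m jog '[[[20,-12,-12],[0,0,2],0.5],[[50,-31,-12],[0,0,5],0.5],[[83,-51,-12],[0,0,8],0.5],[[116,-71,-12],[0,0,10],0.5],[[150,-92,-12],[0,0,12],0.5],[[184,-113,-12],[0,0,14],0.5],[[218,-133,-12],[0,0,16],0.5],[[252,-154,-12],[0,0,17],0.5],[[285,-174,-12],[0,0,18],0.5],[[312,-191,-12],[0,0,18],0.5],[[329,-201,-12],[0,0,18],0.5],[[329,-201,-12],[0,0,18],0.5]]'
python3 - <<'E'
from h import *
c=cam('wrist');s=bot.read_state();print(s['time_s'],s['position'],s['tcp_rot'].round(4).tolist() if hasattr(s['tcp_rot'],'round') else s['tcp_rot'],s['opening'],s['force'])
w=vision.capture('wrist')[:,:,::-1].copy();cv2.imwrite('pics/w1.png',w)
b=np.array([.4725,-.2535,.16]);a=np.radians(96);l=np.array([-np.sin(a),np.cos(a),0])
print(proj(c,[b,b+.035*l,b-.035*l]))
E
```

```text
time_s: 1.15
position: [0.4737, -0.2511, 0.2112]
tcp_rot: [[0.994, 0.106, 0.0], [0.106, -0.994, 0.002], [0.0, -0.002, -1.0]]
force: [0.8, -1.1, -0.4]
opening: 0.501
1.15 [ 0.47374563 -0.25113849  0.21116067] [[0.9943, 0.1062, 0.0002], [0.1062, -0.9943, 0.0018], [0.0003, -0.0018, -1.0]] 0.5005175206135571 [ 0.76240677 -1.1404705  -0.41864671]
[[256.41621453 202.73277944]
 [256.2556636  243.45427814]
 [256.58502964 158.53828552]]
```

View pics/w1.png

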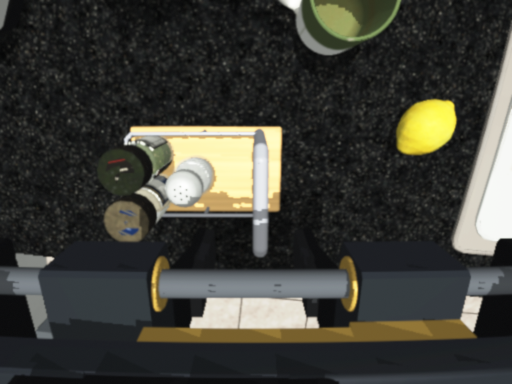

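Wrist: the bar shows as a vertical line at column ~260 from row 131 to 255, lying between the fingers. I'll cast it for the exact offset.

Run:
```python
from h import *
c=cam('wrist');im=cv2.imread('pics/w1.png');g=cv2.cvtColor(im,cv2.COLOR_BGR2HSV)
m=((g[:,:,1]<45)&(g[:,:,2]>110)).astype(np.uint8);m[:, :246]=0;m[:,275:]=0;m[:125]=0;m[262:]=0
y,x=np.nonzero(m);k=(y>145)&(y<240)
rows=[(x[y==r].mean(),r) for r in range(145,241,5) if (y==r).any()]
P=cast(c,rows,.166);v=np.polyfit(P[:,0],P[:,1],1);print(rows[::4],v,np.degrees(np.arctan(v[0])))
print(y.min(),y.max());E=cast(c,[[260,y.min()],[260,y.max()]],.16);print(E,E.mean(0))
Q=cast(c,[[281.5,168.5],[128,170]],.05);print(Q)
D=cast(c,[[281,127],[280,211],[131,127]],.05);print('deck',D)
M=E.mean(0);print('bar y at tcp x',np.polyval(v,M[0]))
s=bot.read_state();R=np.array(s['tcp_rot']);t=np.array([M[0],np.polyval(v,M[0]),.145]);print(R.T@(t-s['position'])*1000)
```

```text
[(np.float64(260.0), 145), (np.float64(260.5), 165), (np.float64(260.0), 185), (np.float64(260.0), 205), (np.float64(260.0), 225)] [ 0.10402644 -0.3071213 ] 5.938914518687976
130 255
[[ 0.52776619 -0.25210592  0.16      ]
 [ 0.42666491 -0.2633572   0.16      ]] [ 0.47721555 -0.25773156  0.16      ]
[[ 0.47782705 -0.28377751  0.05      ]
 [ 0.45835519 -0.11320338  0.05      ]]
deck [[ 0.52282873 -0.27740675  0.05      ]
 [ 0.4279562  -0.28855751  0.05      ]
 [ 0.50644292 -0.11659738  0.05      ]]
bar y at tcp x -0.257478268707428
[ 3.88619431  4.85250023 66.14804929]
```

```bash
python3 -m jog '[[[2,4,4],[0,0,0],0.5],[[2,4,14],[0,0,0],0.5],[[2,4,26],[0,0,0],0.5],[[2,4,38],[0,0,0],0.5],[[2,4,50],[0,0,0],0.5],[[2,4,60],[0,0,0],0.5],[[2,4,66],[0,0,0],0.5],[[2,4,68],[0,0,0],0.5],[[2,4,68],[0,0,0],0.5],[[2,4,68],[0,0,0],0.7],[[2,4,68],[0,0,0],0.8],[[2,4,68],[0,0,0],1]]'; python3 -m jog '[[[0,0,0],[0,0,0],1],[[0,0,0],[0,0,0],1],[[0,0,0],[0,0,0],1],[[0,0,0],[0,0,0],1]]'
```

```text
time_s: 2.2
position: [0.4751, -0.259, 0.144]
tcp_rot: [[0.995, 0.102, 0.001], [0.102, -0.995, -0.001], [0.001, 0.001, -1.0]]
force: [-0.0, -0.2, 0.1]
opening: 0.354
time_s: 2.53
position: [0.4747, -0.2587, 0.1435]
tcp_rot: [[0.995, 0.102, 0.0], [0.102, -0.995, -0.0], [0.0, 0.0, -1.0]]
force: [0.7, 0.2, -0.2]
opening: 0.061
```

Opening of 0.061 is about 5 mm, less than the 12 mm bar. I'll check before pushing.

```bash
python3 -m jog '[[[0,0,0],[0,0,0],1],[[0,0,0],[0,0,0],1],[[0,0,0],[0,0,0],1]]'
python3 - <<'E'
from h import *
w=vision.capture('wrist')[:,:,::-1];t=vision.capture('top')[:,:,::-1];s=vision.capture('scene')[:,:,::-1]
cv2.imwrite('pics/top2.png',t)
r=lambda i,k:cv2.resize(i,None,fx=k,fy=k,interpolation=cv2.INTER_CUBIC)
A=np.zeros((600,800,3),np.uint8)
a=r(w[90:300,130:390],1.5);A[:a.shape[0],:390]=a
b=r(t[150:260,250:380],3);A[:b.shape[0],400:790]=b[:, :390]
d=r(s[80:180,230:370],2.7);A[330:600,:378]=d[:270]
cv2.imwrite('pics/c3.png',A)
E
```

```text
time_s: 2.78
position: [0.4746, -0.2587, 0.1434]
tcp_rot: [[0.995, 0.101, -0.0], [0.101, -0.995, 0.0], [-0.0, -0.0, -1.0]]
force: [0.2, -0.2, -0.7]
opening: 0.002
```

View pics/c3.png

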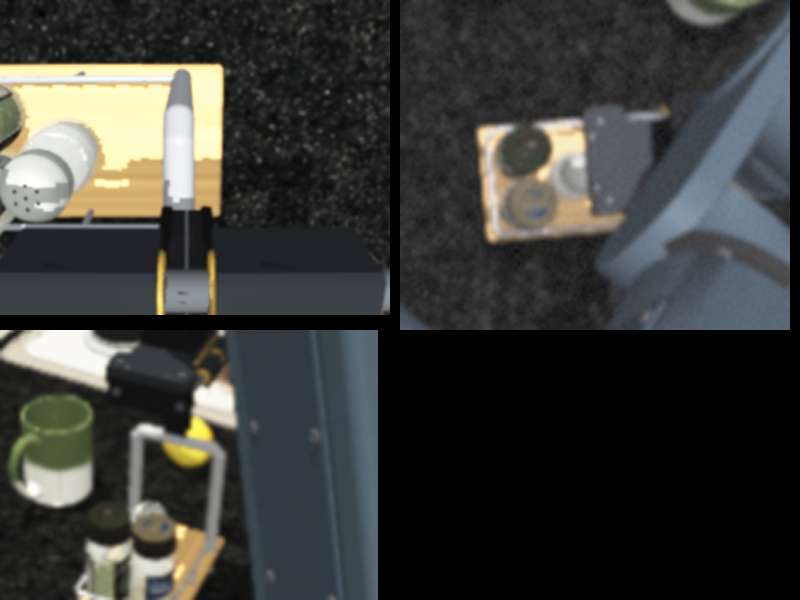

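The fingers are fully shut and missed the bar. I'll triangulate the handle from the two fixed views and compare it with the TCP.

Run:
```python
from h import *
sc,tp,wr=cam('scene'),cam('top'),cam('wrist')
p=np.array(bot.read_state()['position'])
print('tcp in scene',proj(sc,[p,p+[0,0,.05]]).round(1).tolist(),'top',proj(tp,[p]).round(1).tolist(),'wrist',proj(wr,[p,p+[0,0,.02]]).round(1).tolist())
def tri(cs,uvs):
    A=[];b=[]
    for c,uv in zip(cs,uvs):
        o=c[2][:3,3];q=cast(c,[uv],0)[0]-o;q/=np.linalg.norm(q);M=np.eye(3)-np.outer(q,q);A.append(M);b.append(M@o)
    X=np.linalg.lstsq(np.vstack(A),np.hstack(b),rcond=None)[0];return X.round(4),[proj(c,[X])[0].round(1).tolist() for c in cs]
# bar corners in initial pictures: scene crop (250,72)->far(+x) corner, (430,115)-> near
S=lambda x,y:(240+x/6-.5,105+y/6-.5)
T=lambda x,y:(260+x/8-.5,175+y/8-.5)
print('far',tri((sc,tp),(S(250,75),T(655,85))))
print('near',tri((sc,tp),(S(428,118),T(685,383))))
# now: scene crop corners
S2=lambda x,y:(230+x/2.7,80+(y-330)/2.7)
print('now scene px',S2(140,434),S2(217,451),' before',S(250,75),S(428,118))
W2=lambda x,y:(130+x/1.5,90+y/1.5)
print('wrist bar top px now',W2(181,75), cast(wr,[W2(181,75)],.16), 'fingertip',W2(188,208))
for z in(.12,.14,.16,.18):
  b=np.array([.4725,-.2535,z]);a=np.radians(96);l=np.array([-np.sin(a),np.cos(a),0]);print(z,proj(sc,[b+.04*l,b-.04*l]).round(1).tolist(),proj(tp,[b+.04*l,b-.04*l]).round(1).tolist())
```

```text
tcp in scene [[294.4, 125.1], [295.5, 108.7]] top [[342.8, 203.6]] wrist [[253.4, 226.2], [253.4, 239.8]]
far (array([ 0.5145, -0.2531,  0.1586]), [[280.1, 117.0], [341.9, 186.2]])
near (array([ 0.4298, -0.2597,  0.1611]), [[310.8, 124.2], [345.1, 222.4]])
now scene px (281.85185185185185, 118.51851851851852) (310.3703703703704, 124.81481481481481)  before (281.1666666666667, 117.0) (310.8333333333333, 124.16666666666667)
wrist bar top px now (250.66666666666669, 140.0) [[ 0.530304   -0.25161316  0.16      ]] fingertip (255.33333333333331, 228.66666666666666)
0.12 [[308.1, 137.4], [279.7, 130.1]] [[340.1, 221.3], [336.6, 188.6]]
0.14 [[308.7, 131.1], [280.0, 123.9]] [[342.1, 221.2], [338.5, 187.9]]
0.16 [[309.4, 124.6], [280.2, 117.5]] [[344.1, 221.2], [340.4, 187.1]]
0.18 [[310.0, 118.0], [280.4, 110.9]] [[346.3, 221.1], [342.5, 186.2]]
```

Run:
```python
from h import *
w=vision.capture('wrist')[:,:,::-1];s=vision.capture('scene')[:,:,::-1];cv2.imwrite('pics/w3.png',w);cv2.imwrite('pics/s3.png',s)
r=lambda i,k:cv2.resize(i,None,fx=k,fy=k,interpolation=cv2.INTER_CUBIC)
A=np.hstack([r(w[170:290,215:295],5),r(s[85:185,265:331],6)[:, :396]])
cv2.imwrite('pics/c4.png',A);print(A.shape)
```

```text
(600, 796, 3)
```

View pics/c4.png

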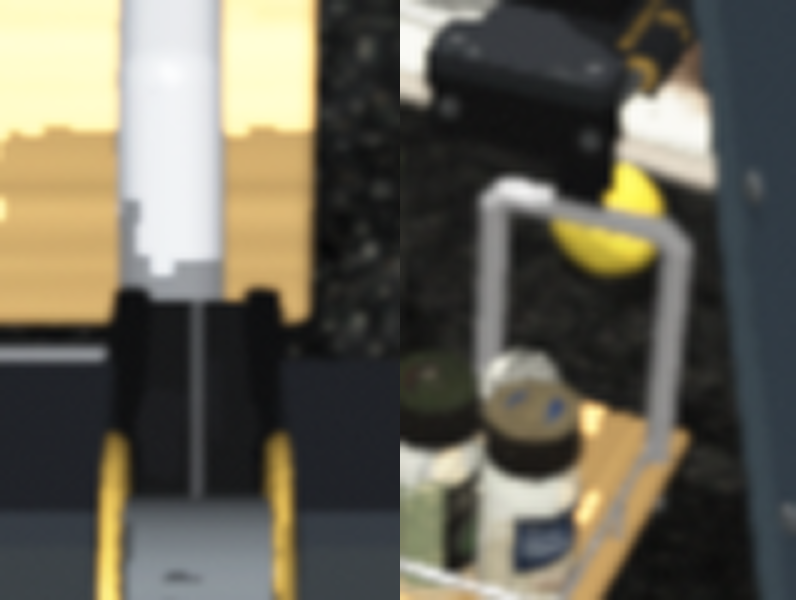

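Wrist zoom: the shut fingertips end at about (253.6,229), on top of the bar with the bar continuing below them. Scene zoom: the fingers end at the bar's top edge (~(296,118)), and nothing shows below it. So the real tips sit about 20 mm higher than I assumed. I'll open, shift 2.5 mm forward and go deeper in stages.

```bash
python3 -m jog '[[[0,0,-6],[0,0,0],0.8],[[-1,-1,-8],[0,0,0],0.5],[[-1,-2.5,-8],[0,0,0],0.5],[[-1,-2.5,-8],[0,0,0],0.5],[[-1,-2.5,-8],[0,0,0],0.5],[[-1,-2.5,-4],[0,0,0],0.5],[[-1,-2.5,2],[0,0,0],0.5],[[-1,-2.5,8],[0,0,0],0.5],[[-1,-2.5,14],[0,0,0],0.5],[[-1,-2.5,18],[0,0,0],0.5],[[-1,-2.5,20],[0,0,0],0.5],[[-1,-2.5,20],[0,0,0],0.5]]'
python3 - <<'E'
from h import *
w=vision.capture('wrist')[:,:,::-1];s=vision.capture('scene')[:,:,::-1]
r=lambda i,k:cv2.resize(i,None,fx=k,fy=k,interpolation=cv2.INTER_CUBIC)
A=np.hstack([r(w[150:290,165:345],2.2),r(s[85:162,265:331],4)]);print(A.shape) if 0 else None
E
python3 - <<'E'
from h import *
w=vision.capture('wrist')[:,:,::-1];s=vision.capture('scene')[:,:,::-1]
r=lambda i,k:cv2.resize(i,None,fx=k,fy=k,interpolation=cv2.INTER_CUBIC)
cv2.imwrite('pics/c5.png',np.hstack([r(w[150:290,165:345],2.5)[:350],r(s[90:160,265:331],5)[:350]]))
E
```

```text
time_s: 4.03
position: [0.473, -0.256, 0.1225]
tcp_rot: [[0.995, 0.101, -0.001], [0.101, -0.995, 0.001], [-0.001, -0.001, -1.0]]
force: [-0.6, 0.2, 0.7]
opening: 0.5
```

View pics/c5.png

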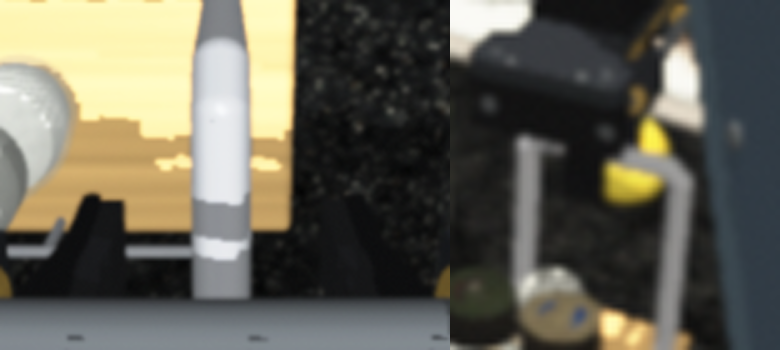

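The fingers now straddle the bar symmetrically: inner faces at 125 and 322 in the crop, bar at 222. In the scene the front finger covers the bar. Closing.

```bash
python3 -m jog '[[[0,0,0],[0,0,0],0.7],[[0,0,0],[0,0,0],0.8],[[0,0,0],[0,0,0],0.9],[[0,0,0],[0,0,0],1],[[0,0,0],[0,0,0],1],[[0,0,0],[0,0,0],1],[[0,0,0],[0,0,0],1],[[0,0,0],[0,0,0],1]]'
```

```text
time_s: 4.9
position: [0.4734, -0.2563, 0.1234]
tcp_rot: [[0.995, 0.101, -0.0], [0.101, -0.995, 0.0], [-0.0, -0.0, -1.0]]
force: [0.2, 0.9, 0.2]
opening: 0.125
```

Gripped (about 11 mm). Now pushing straight forward along the caddy heading, which is tool -y.

```bash
python3 -m jog '[[[0,-1,0],[0,0,0],1],[[0,-4,0],[0,0,0],1],[[0,-8,0],[0,0,0],1],[[0,-13,0],[0,0,0],1],[[0,-19,0],[0,0,0],1],[[0,-25,0],[0,0,0],1],[[0,-32,0],[0,0,0],1],[[0,-39,0],[0,0,0],1],[[0,-46,0],[0,0,0],1],[[0,-53,0],[0,0,0],1],[[0,-60,0],[0,0,0],1],[[0,-67,0],[0,0,0],1]]'
python3 -m jog '[[[0,-7,0],[0,0,0],1],[[0,-14,0],[0,0,0],1],[[0,-21,0],[0,0,0],1],[[0,-28,0],[0,0,0],1],[[0,-35,0],[0,0,0],1],[[0,-42,0],[0,0,0],1],[[0,-49,0],[0,0,0],1],[[0,-56,0],[0,0,0],1],[[0,-63,0],[0,0,0],1],[[0,-70,0],[0,0,0],1],[[0,-77,0],[0,0,0],1],[[0,-83,0],[0,0,0],1]]'
python3 -m jog '[[[0,-7,0],[0,0,0],1],[[0,-14,0],[0,0,0],1],[[0,-20,0],[0,0,0],1],[[0,-25,0],[0,0,0],1],[[0,-29,0],[0,0,0],1],[[0,-32,0],[0,0,0],1],[[0,-34,0],[0,0,0],1],[[0,-34,0],[0,0,0],1],[[0,-34,0],[0,0,0],1]]'
python3 - <<'E'
from h import *
s=bot.read_state();print(s['position'],s['moment'])
im=vision.capture('top')[:,:,::-1].copy();cv2.imwrite('pics/top4.png',im)
w=vision.capture('wrist')[:,:,::-1];cv2.imwrite('pics/w4.png',w)
A=np.zeros((600,800,3),np.uint8);A[:390,:780]=cv2.resize(im[150:280,110:370],None,fx=3,fy=3,interpolation=cv2.INTER_CUBIC)
b=w[90:300,:];A[390:600,:512]=b;cv2.imwrite('pics/c6.png',A)
E
```

```text
time_s: 5.9
position: [0.4666, -0.1889, 0.1234]
tcp_rot: [[0.995, 0.102, 0.0], [0.102, -0.995, -0.0], [0.0, 0.0, -1.0]]
force: [0.2, -0.9, 1.7]
opening: 0.121
time_s: 6.9
position: [0.458, -0.1063, 0.1234]
tcp_rot: [[0.995, 0.102, -0.0], [0.102, -0.995, 0.0], [-0.0, -0.0, -1.0]]
force: [0.1, -1.1, 1.7]
opening: 0.128
time_s: 7.65
position: [0.4546, -0.0731, 0.1233]
tcp_rot: [[0.995, 0.101, -0.0], [0.101, -0.995, 0.0], [-0.0, -0.0, -1.0]]
force: [0.7, -0.1, 2.6]
opening: 0.126
[ 0.45463528 -0.07305494  0.12333146] [ 0.11489491  0.01976887 -0.00185691]
```

View pics/c6.png

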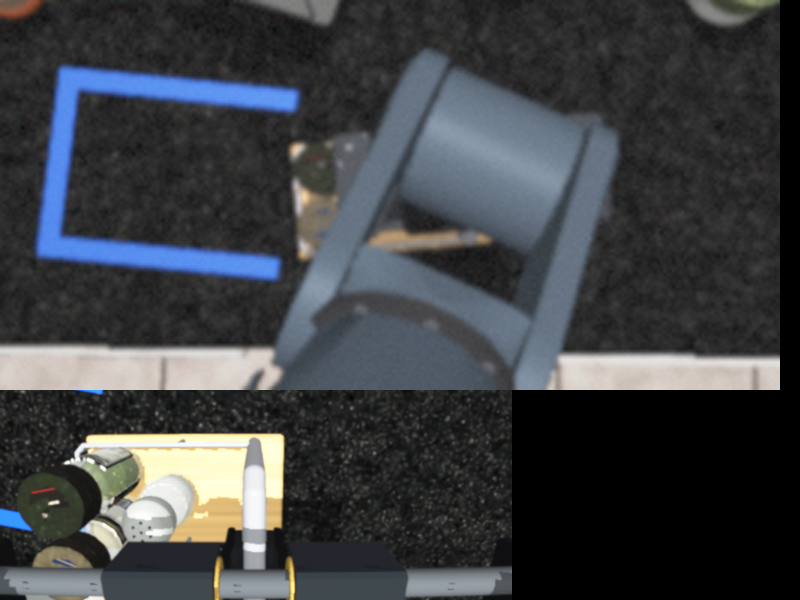

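Top view: the caddy nose is just before the bay mouth, with deck front corners at about (207,197) and (210,236). Wrist: the bar is still square in the jaws. Now measuring deck heading and position against the TCP.

```bash
cat > d.py <<'E'
from h import *
import sys
f,x0,x1,y0,y1=sys.argv[1],*map(int,sys.argv[2:6])
c=cam('top');im=cv2.imread(f);g=cv2.cvtColor(im,cv2.COLOR_BGR2HSV)
d=cv2.inRange(g,(8,40,90),(30,220,255));M=np.zeros_like(d);M[y0:y1,x0:x1]=d[y0:y1,x0:x1]
# near side: lowest mask pixel per column; front: leftmost per row
ys,xs=np.nonzero(M);print(len(ys),xs.min(),xs.max(),ys.min(),ys.max())
near=np.array([(x,ys[xs==x].max()+.5) for x in np.unique(xs)],float)
fr=np.array([(xs[ys==y].min()-.5,y) for y in np.unique(ys)],float)
def line(p):
    P=cast(c,p,.05)[:,:2]*1000
    for _ in range(4):
        v=cv2.fitLine(P.astype(np.float32),cv2.DIST_HUBER,0,.01,.01).ravel();n=np.array([-v[1],v[0]])
        e=(P-v[2:])@n;k=abs(e)<max(1.2,2*np.median(abs(e)));P=P[k]
    if abs(v[0])>abs(v[1]): v[:2]*=np.sign(v[0])
    else: v[:2]*=np.sign(v[1])
    return v,len(P),np.std(e)
vn,n1,e1=line(near);vf,n2,e2=line(fr)
hy=np.degrees(np.arctan2(vn[1],vn[0]));fy=np.degrees(np.arctan2(vf[1],vf[0]))+90
print('near yaw',hy,n1,e1,'front yaw',fy,n2,e2)
h=np.radians(hy);u=np.array([np.cos(h),np.sin(h)]);L=np.array([-u[1],u[0]])
A=np.c_[vn[:2],-vf[:2]];t=np.linalg.solve(A,vf[2:]-vn[2:]);K=vn[2:]+t[0]*vn[:2]
print('front-near(left) corner',K,'centre',K-85*u-50*L,'handle',K-145*u-50*L)
s=bot.read_state();print('tcp',np.array(s['position'])*1000, 'toolyaw',np.degrees(np.arctan2(-s['tcp_rot'][1][1],-s['tcp_rot'][0][1])))
E
python3 d.py pics/top4.png 200 300 190 242; echo; sed 's/x/x/' /dev/null; python3 d.py pics/top0.png 262 341 180 240
```

```text
323 206 273 197 236
near yaw 90.89061 17 0.004603957965531227 front yaw 98.32176 13 0.591521332373437
front-near(left) corner [401.95856  59.71371] centre [453.2737   -24.498846] handle [454.20633 -84.49159]
tcp [454.67341858 -73.26556478 123.3205776 ] toolyaw 95.8073965468932

1657 275 340 187 230
near yaw 95.767944 44 0.5645688773261354 front yaw 95.261925 30 0.63133170409627
front-near(left) corner [ 407.1795 -112.4446] centre [ 465.46884 -191.98927] handle [ 471.4988 -251.6855]
tcp [454.67341858 -73.26556478 123.3205776 ] toolyaw 95.8073965468932
```

Heading and TCP agree with the plan. Now a right-hand arc of 10.6° (R≈450 mm), then partway along the final straight.

```bash
python3 -m jog '[[[0,-3,0],[0,0,0],1],[[0,-8,0],[0,0,0],1],[[0.1,-15,0],[0,0,0.9],1],[[0.2,-22,0],[0,0,1.8],1],[[0.5,-29,0],[0,0,2.7],1],[[0.9,-36,0],[0,0,3.5],1],[[1.4,-43,0],[0,0,4.4],1],[[2,-50,0],[0,0,5.3],1],[[2.7,-57,0],[0,0,6.2],1],[[3.5,-64,0],[0,0,7.1],1],[[4.4,-71,0],[0,0,8],1],[[5.4,-77.5,0],[0,0,8.85],1]]'
python3 -m jog '[[[0.1,-7,0],[0,0,0.9],1],[[0.2,-14,0],[0,0,1.75],1],[[0.4,-21,0],[0,0,1.75],1],[[0.6,-28,0],[0,0,1.75],1],[[0.9,-35,0],[0,0,1.75],1],[[1.1,-41,0],[0,0,1.75],1],[[1.2,-46,0],[0,0,1.75],1],[[1.3,-50,0],[0,0,1.75],1],[[1.4,-52,0],[0,0,1.75],1],[[1.4,-52,0],[0,0,1.75],1],[[1.4,-52,0],[0,0,1.75],1]]'
python3 - <<'E'
from h import *
im=vision.capture('top')[:,:,::-1].copy();cv2.imwrite('pics/top5.png',im)
w=vision.capture('wrist')[:,:,::-1];cv2.imwrite('pics/w5.png',w)
s=vision.capture('scene')[:,:,::-1];cv2.imwrite('pics/s5.png',s)
A=np.zeros((600,800,3),np.uint8);A[:330,:600]=cv2.resize(im[155:265,100:300],None,fx=3,fy=3,interpolation=cv2.INTER_CUBIC)
A[330:600,:400]=cv2.resize(w[60:330],(400,270));A[330:600,400:]=cv2.resize(s[190:370,100:367],(400,270));cv2.imwrite('pics/c7.png',A)
E
python3 d.py pics/top5.png 135 230 180 240
```

```text
time_s: 8.75
position: [0.4517, 0.0049, 0.1233]
tcp_rot: [[0.999, -0.053, -0.001], [-0.053, -0.999, -0.0], [-0.001, 0.0, -1.0]]
force: [-1.1, -0.9, 2.7]
opening: 0.128
time_s: 9.67
position: [0.4562, 0.0565, 0.1233]
tcp_rot: [[0.997, -0.083, -0.0], [-0.083, -0.997, 0.0], [-0.0, -0.0, -1.0]]
force: [-1.8, 0.1, 2.7]
opening: 0.124
77 164 205 222 229
near yaw 85.01282 38 0.6431656495530326 front yaw 174.90927 5 0.34904259707805135
front-near(left) corner [404.41092   50.546173] centre [446.83234  -38.478672] handle [441.61636 -98.25152]
tcp [456.2047605   56.13726014 123.29595483] toolyaw 85.20400136915538
```

View pics/c7.png

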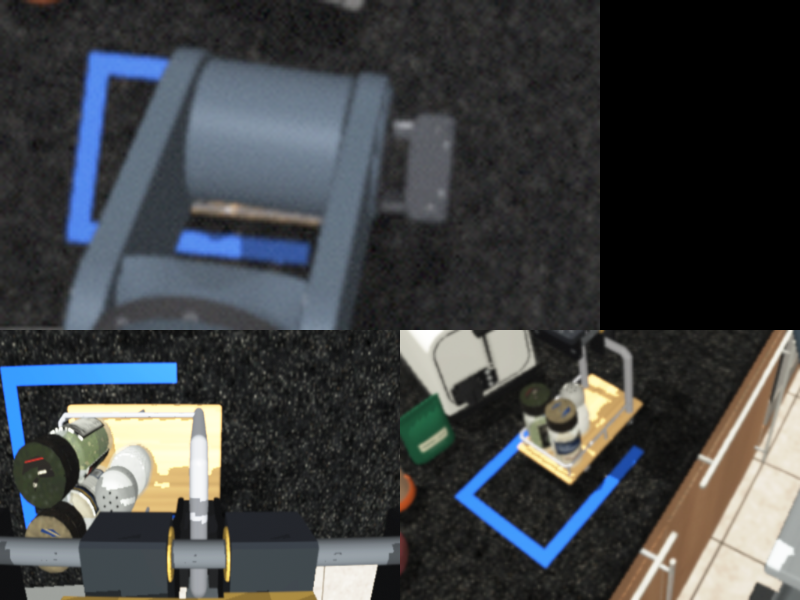

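Top: the left deck edge is parallel to the tape (85.0° vs 85.2°) and laterally within ~0.5 mm of centre. Wrist and scene: the caddy is entering squarely. I'll cross-check with the wrist view, which sees the right-hand and closed-end tape together with the deck.

```bash
cat > e.py <<'E'
from h import *
import sys
c=cam('wrist');im=cv2.imread(sys.argv[1]);g=cv2.cvtColor(im,cv2.COLOR_BGR2HSV)
b=cv2.inRange(g,(100,130,80),(122,255,255));y=cv2.inRange(g,(8,40,120),(32,220,255))
th=np.radians(85.2);u=np.array([np.cos(th),np.sin(th)]);r=np.array([u[1],-u[0]])
O=np.array([.4653,.1839])
def P(m,z):
    yy,xx=np.nonzero(m);X=cast(c,np.c_[xx,yy],z)[:,:2]-O;return 1000*X@u,1000*X@r
f,l=P(b,0);k=(l>50)&(l<110)
def edge(a,v,lo,hi,fn,w=6):
    pts=[(t+w/2,fn(v[(a>=t)&(a<t+w)])) for t in np.arange(lo,hi,w) if ((a>=t)&(a<t+w)).sum()>5]
    p=np.array(pts);q=p
    for _ in range(3):
        co=np.polyfit(q[:,0],q[:,1],1);e=abs(np.polyval(co,p[:,0])-p[:,1]);q=p[e<=max(1,1.5*np.median(e))]
    return np.polyval(co,p[:,0].mean()).round(2),np.degrees(np.arctan(co[0])).round(2),len(q)
print('tape right leg inner/outer lat', edge(f[k],l[k],-85,60,np.min),edge(f[k],l[k],-85,60,np.max),'f range',f[k].min(),f[k].max())
k2=(f>80);print('closed end inner/outer f',edge(l[k2],f[k2],-10,60,np.min),edge(l[k2],f[k2],-10,60,np.max))
f2,l2=P(y,.05)
n=(l2>20)&(l2<80);n&=(f2<np.percentile(f2,99))
print('deck right edge lat',edge(f2[n],l2[n],f2.min()+10,f2.min()+110,np.max),'rear edge f',edge(l2[n],f2[n],22,44,np.min,3))
E
python3 e.py pics/w5.png
```

```text
tape right leg inner/outer lat (np.float64(64.83), np.float64(0.2), 25) (np.float64(84.78), np.float64(0.08), 25) f range -103.72294381972537 118.28141816167312
closed end inner/outer f (np.float64(97.53), np.float64(-0.14), 10) (np.float64(118.31), np.float64(0.04), 12)Traceback (most recent call last):
  File "e.py", line 20, in <module>
    print('deck right edge lat',edge(f2[n],l2[n],f2.min()+10,f2.min()+110,np.max),'rear edge f',edge(l2[n],f2[n],22,44,np.min,3))
                                ~~~~^^^^^^^^^^^^^^^^^^^^^^^^^^^^^^^^^^^^^^^^^^^^^
  File "e.py", line 14, in edge
    co=np.polyfit(q[:,0],q[:,1],1);e=abs(np.polyval(co,p[:,0])-p[:,1]);q=p[e<=max(1,1.5*np.median(e))]
                  ~^^^^^
IndexError: too many indices for array: array is 1-dimensional, but 2 were indexed
```

```bash
python3 - <<'E'
s=open('e.py').read()
i=s.index("n=(l2>20)")
s=s[:i]+"""n=(l2>20)&(l2<75)&(f2>-260)&(f2<30);f2=f2[n];l2=l2[n];f0=np.percentile(f2,1);print('deck f',f0)
print('deck right edge lat',edge(f2,l2,f0+10,f0+110,np.max),'rear edge f',edge(l2,f2,22,44,np.min,3))
"""
open('e.py','w').write(s)
E
python3 e.py pics/w5.png
```

```text
tape right leg inner/outer lat (np.float64(64.83), np.float64(0.2), 25) (np.float64(84.78), np.float64(0.08), 25) f range -103.72294381972537 118.28141816167312
closed end inner/outer f (np.float64(97.53), np.float64(-0.14), 10) (np.float64(118.31), np.float64(0.04), 12)
deck f -151.96370095568392
deck right edge lat (np.float64(51.2), np.float64(0.22), 17) rear edge f (np.float64(-152.8), np.float64(-0.76), 8)
```

Estimates of the lateral offset range from 0.5 to 3 mm right of centre, with 18 mm clearance either side, and the yaw is within 0.3°. About 66 mm remains. A late S-curve would disturb the castors more than it would gain, so I'll roll straight, stop 8 mm short and measure.

```bash
python3 -m jog '[[[0,-2,0],[0,0,0],1],[[0,-6,0],[0,0,0],1],[[0,-12,0],[0,0,0],1],[[0,-19,0],[0,0,0],1],[[0,-26,0],[0,0,0],1],[[0,-33,0],[0,0,0],1],[[0,-40,0],[0,0,0],1],[[0,-47,0],[0,0,0],1],[[0,-53,0],[0,0,0],1],[[0,-57,0],[0,0,0],1],[[0,-58,0],[0,0,0],1],[[0,-58,0],[0,0,0],1]]'
python3 - <<'E'
from h import *
for n in('wrist','top','scene'): cv2.imwrite(f'pics/{n}6.png',vision.capture(n)[:,:,::-1])
E
python3 e.py pics/wrist6.png
```

```text
time_s: 10.82
position: [0.4613, 0.1146, 0.1233]
tcp_rot: [[0.997, -0.083, 0.0], [-0.083, -0.997, 0.0], [0.0, -0.0, -1.0]]
force: [-1.6, 0.7, 3.4]
opening: 0.127
tape right leg inner/outer lat (np.float64(64.83), np.float64(0.33), 25) (np.float64(84.65), np.float64(0.0), 25) f range -104.47244835679889 117.67431873828252
closed end inner/outer f (np.float64(98.85), np.float64(-9.11), 5) (np.float64(117.36), np.float64(0.53), 7)
deck f -93.94402343033441
deck right edge lat (np.float64(51.67), np.float64(0.83), 17) rear edge f (np.float64(-94.69), np.float64(-0.73), 8)
```

All estimates leave about 8 mm. Finish that, then release by opening halfway to clear the load, and rise.

```bash
python3 -m jog '[[[0,-2,0],[0,0,0],1],[[0,-5,0],[0,0,0],1],[[0,-7,0],[0,0,0],1],[[0,-8,0],[0,0,0],1],[[0,-8,0],[0,0,0],1],[[0,-8,0],[0,0,0],1],[[0,-8,0],[0,0,0],0.8],[[0,-8,0],[0,0,0],0.7],[[0,-8,0],[0,0,0],0.6],[[0,-8,0],[0,0,0],0.55],[[0,-8,0],[0,0,0],0.55],[[0,-8,0],[0,0,0],0.55]]'
python3 -m jog '[[[0,0,-3],[0,0,0],0.55],[[0,0,-9],[0,0,0],0.55],[[0,0,-18],[0,0,0],0.55],[[0,0,-30],[0,0,0],0.55],[[0,0,-45],[0,0,0],0.55],[[0,0,-60],[0,0,0],0.55],[[0,0,-80],[0,0,0],0.55],[[0,0,-95],[0,0,0],0.55],[[0,0,-100],[0,0,0],0.55],[[0,0,-100],[0,0,0],0.55]]'
python3 - <<'E'
from h import *
for n in('wrist','top','scene'): cv2.imwrite(f'pics/{n}7.png',vision.capture(n)[:,:,::-1])
E
python3 e.py pics/wrist7.png
```

```text
time_s: 11.97
position: [0.4619, 0.1219, 0.1233]
tcp_rot: [[0.997, -0.083, 0.0], [-0.083, -0.997, -0.0], [0.0, 0.0, -1.0]]
force: [0.5, -0.6, -0.1]
opening: 0.431
time_s: 12.8
position: [0.463, 0.1221, 0.2253]
tcp_rot: [[0.997, -0.083, 0.004], [-0.083, -0.997, 0.0], [0.004, -0.0, -1.0]]
force: [-0.2, 0.2, -0.6]
opening: 0.45
tape right leg inner/outer lat (np.float64(61.15), np.float64(0.22), 25) (np.float64(81.49), np.float64(-0.01), 25) f range -104.1784304494774 116.45612566151495
closed end inner/outer f (np.float64(95.27), np.float64(-26.97), 4) (np.float64(116.31), np.float64(0.09), 7)
deck f -87.54307785580812
deck right edge lat (np.float64(48.19), np.float64(0.16), 17) rear edge f (np.float64(-87.64), np.float64(1.07), 8)
```

```bash
python3 -m jog '[[[0,10,-5],[0,0,0],0.55],[[0,35,-10],[0,0,0],0.55],[[0,70,-10],[0,0,0],0.55],[[0,105,-10],[0,0,0],0.55],[[0,140,-10],[0,0,0],0.55],[[0,175,-10],[0,0,0],0.55],[[0,210,-10],[0,0,0],0.55],[[0,245,-10],[0,0,0],0.55],[[0,280,-10],[0,0,0],0.55],[[0,305,-10],[0,0,0],0.55],[[0,320,-10],[0,0,0],0.55],[[0,320,-10],[0,0,0],0.55]]'
python3 - <<'E'
from h import *
c=cam('top')
T=vision.capture('top')[:,:,::-1].copy();S=vision.capture('scene')[:,:,::-1].copy()
cv2.imwrite('pics/top8.png',T);cv2.imwrite('pics/s8.png',S)
g=cv2.cvtColor(T,cv2.COLOR_BGR2HSV)
def rect(lo,hi,z):
    m=cv2.inRange(g,lo,hi);m[:, 260:]=0;m[:160]=0;m[255:]=0
    m=cv2.morphologyEx(m,cv2.MORPH_OPEN,np.ones((2,2)))
    cn=[k for k in cv2.findContours(m,cv2.RETR_EXTERNAL,cv2.CHAIN_APPROX_NONE)[0] if cv2.contourArea(k)>30]
    p=np.vstack(cn).reshape(-1,2).astype(float);p=p[p[:,0]>120]
    r=cv2.minAreaRect((cast(c,p,z)[:,:2]*1000).astype(np.float32));b=cv2.boxPoints(r);return r,b
rb,bb=rect((105,150,100),(122,255,255),0);rd,bd=rect((8,40,120),(30,220,255),.05)
print(rb,rd);a=np.radians(85.2);u=np.array([np.cos(a),np.sin(a)]);r=np.array([u[1],-u[0]])
bc=np.array(rb[0])-9*u;e=np.array(rd[0])-bc;print('deck rel bay fwd',e@u,'right',e@r)
A=np.zeros((600,800,3),np.uint8);A[:300,:480]=cv2.resize(T[155:255,90:250],None,fx=3,fy=3,interpolation=cv2.INTER_CUBIC)
A[300:600,:450]=cv2.resize(S[200:350,100:325],(450,300),interpolation=cv2.INTER_CUBIC);cv2.imwrite('pics/c8.png',A)
E
```

```text
time_s: 13.95
position: [0.4348, -0.2007, 0.2328]
tcp_rot: [[0.996, -0.088, -0.001], [-0.088, -0.996, -0.001], [-0.0, 0.001, -1.0]]
force: [-0.0, -0.6, -0.6]
opening: 0.443
((463.51910400390625, 190.04754638671875), (219.84933471679688, 176.18667602539062), 85.21578979492188) ((460.83026123046875, 158.59274291992188), (135.70852661132812, 100.38771057128906), 86.55182647705078)
deck rel bay fwd -22.56948360810057 right -0.047342506831717035
```

View pics/c8.png

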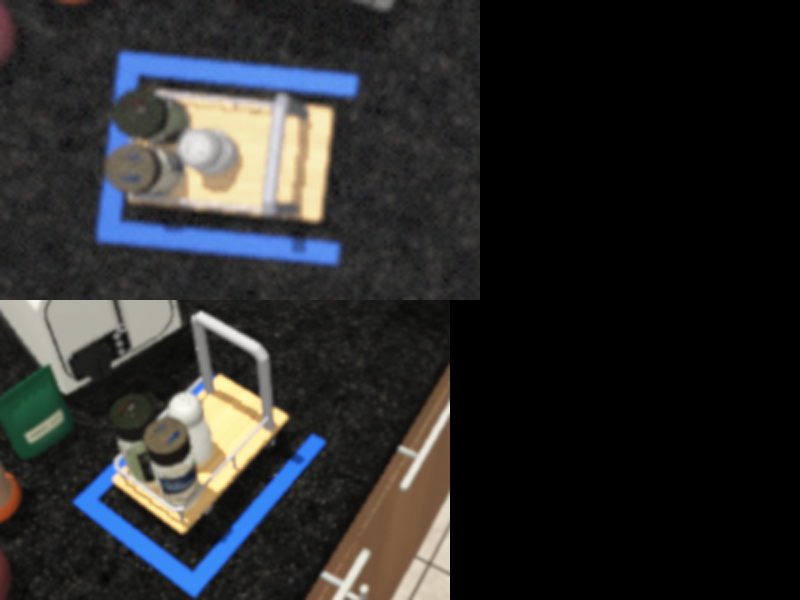

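```bash
python3 -c "
from rig import bot
print(bot.read_state()['time_s'],bot.hand_in())"
```

```text
the job is handed in; nothing more can be done
14.05 None
```

The caddy is parked nose first in the blue bay and the job is handed in at 14.05 s. The handle is released and the arm has backed well clear.

- **What I did:** I pushed the caddy about 185 mm straight by its handle to bring the castors into trail. I then steered it 10.6° to the right on a gentle arc and rolled it about 100 mm straight into the bay.
- **First grasp missed:** The fingers shut empty just above the bar, because their tips sat about 20 mm higher than I had assumed. I saw this in the pictures, went 20 mm deeper, and the second grasp held. The force readings I printed stayed under about 4 N.
- **Squareness:** At release the jaws pointed at 85.2° and the bay lies at about 85.2°. The deck's right edge was within 0.2° of that in the last wrist picture. A rougher fit from the overhead camera gave 86.6°, but the bottles hid the front of the deck there.
- **Sideways position:** The cameras disagree slightly. The overhead view says centred; the wrist view says about 3 mm to the right. I left it, because a late correction would have disturbed the castors.
- **Forward position:** The wrist view puts it within about 1 mm of centre. The overhead view puts it about 5 mm short, or about 2.5 mm once I allow for image blur and the deck's height.
- **Castors:** They sit under the deck and I never saw them directly. That they trail straight is inferred from the final straight roll.

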